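# Fetch the shoe last from behind the finishing containers

### The job

The green shoe last is shut in behind the three finishing containers: first clear all three onto the black rubber mat, standing there together, and only then set the last sole down on the black foot mark of the white plate, centred, with its toe at the mark's broad toe end. After that, stand each container back in the middle of the disc that has the colour of its cap. Keep the containers upright throughout.

Things in the scene. Friction and masses are not known exactly. Their poses are not given: they have to be found in the camera images.
- red_bottle: Loose round white plastic bottle with a red cap, 155 mm tall: body 54 mm in diameter up to 85 mm, sloping shoulder, then the red cap 34 mm in diameter from 108 to 155 mm (grip it there). 0.15 to 0.31 kg. Starts on the red disc. Its origin is the centre of its underside, z up. 
- yellow_tin: Loose round bare-metal tin with a yellow lid, 135 mm tall, 50 mm in diameter all the way up (yellow from 105 mm up; grip it near the top). 0.19 to 0.42 kg. Starts on the yellow disc. Its origin is the centre of its underside, z up. 
- blue_jar: Loose round amber glass jar with a blue cap, 140 mm tall: body 56 mm in diameter up to 82 mm, shoulder, then the blue cap 44 mm in diameter from 95 to 140 mm (grip it there). 0.19 to 0.42 kg. Starts on the blue disc. Its origin is the centre of its underside, z up. 
- red_disc: Thin fixed red disc, 84 mm in diameter, 2 mm thick, the place of the red-capped bottle. The three discs stand about 100 mm apart in a row along the robot-side half of a low grey tray. Origin at the centre of its underside; its top is 2 mm above that, about 5 mm above the bench.
- yellow_disc: Thin fixed yellow disc, 84 mm in diameter, 2 mm thick, the place of the yellow-lidded tin, like the red disc.
- blue_disc: Thin fixed blue disc, 84 mm in diameter, 2 mm thick, the place of the blue-capped jar, like the red disc.
- last: Loose green shoe last (child's foot-shaped block), sole down behind the containers: 150 long, 58 wide, 90 mm high, 0.18 to 0.37 kg. x points to the rounded toe, z up. Origin on the sole below the upright ankle block; heel end 45 mm behind (-x), toe tip 105 mm ahead. Grip the ankle block: 36 mm wide (y), 54 mm long (x), centred on the origin, top at 90 mm, clear on its sides from 50 mm up.
- mat: Fixed black rubber mat, the side area: 110 mm (its x) by 290 mm (its y), 3 mm thick; large enough for the three containers in a row along its y. Origin at the centre of its underside.
- plate: Fixed white plate, 200 (x) by 100 (y) mm, 4 mm thick, with a black foot mark 162 mm long: broad toe end towards the plate's +x, narrower heel end towards -x. Origin: centre of the underside, below the mark's middle. A last centred on the mark has its origin 30 mm from the plate's origin towards the plate's -x, and its x along the plate's x.

How it is judged:
On the way, in this order (a step that is already met when the one before it is completed fails the run):
1. all three containers stand upright and released on the black mat (x of red_bottle in the frame of mat between -0.055 and 0.055 m and y of red_bottle in the frame of mat between -0.145 and 0.145 m and z of each of red_bottle, yellow_tin, blue_jar in the frame of mat below 0.01 m and angle between each of red_bottle, yellow_tin, blue_jar's own z axis and vertical below 0.1 rad and contact force between the fingers and red_bottle below 0.1 N and linear speed of each of red_bottle, yellow_tin, blue_jar below 0.03 m/s and x of yellow_tin in the frame of mat between -0.055 and 0.055 m and y of yellow_tin in the frame of mat between -0.145 and 0.145 m and contact force between the fingers and yellow_tin below 0.1 N and x of blue_jar in the frame of mat between -0.055 and 0.055 m and y of blue_jar in the frame of mat between -0.145 and 0.145 m and contact force between the fingers and blue_jar below 0.1 N), for 0.2 s.
2. the last stands released on the foot mark, toe at the toe end, while the containers are still on the mat (all of step 1 and x of last in the frame of plate between -0.045 and -0.015 m and y of last in the frame of plate between -0.014 and 0.014 m and x of plate in the frame of last above 0 m and z of last in the frame of plate below 0.01 m and angle between the x axis of last and the x axis of plate, either way round below 0.2 rad and angle between last's own z axis and vertical below 0.1 rad and linear speed of last below 0.02 m/s and contact force between the fingers and last below 0.1 N), for 0.2 s.
At the end, for the whole second after the job is handed in: The last stands sole down on the plate, within 15 mm lengthwise and 14 mm sideways of centred on the foot mark, within 0.2 rad of its direction and toe at the toe end; each container stands upright (within 0.1 rad) on the disc of its cap's colour, within 14 mm of the disc's centre; all are at rest (x of last in the frame of plate between -0.045 and -0.015 m and y of last in the frame of plate between -0.014 and 0.014 m and x of plate in the frame of last above 0 m and z of last in the frame of plate below 0.01 m and angle between the x axis of last and the x axis of plate, either way round below 0.2 rad and angle between each of last, red_bottle, yellow_tin, blue_jar's own z axis and vertical below 0.1 rad and linear speed of each of last, red_bottle, yellow_tin, blue_jar below 0.02 m/s and horizontal distance between red_bottle and red_disc below 0.014 m and z of red_bottle in the frame of red_disc below 0.008 m and horizontal distance between yellow_tin and yellow_disc below 0.014 m and z of yellow_tin in the frame of yellow_disc below 0.008 m and horizontal distance between blue_jar and blue_disc below 0.014 m and z of blue_jar in the frame of blue_disc below 0.008 m); the robot touches nothing.
It fails at once if a container is tipped by more than 0.5 rad (angle between any of red_bottle, yellow_tin, blue_jar's own z axis and vertical above 0.5 rad).
It also fails if it takes over 149 s, if anything falls off the work surface, if the arm or the gripper's body presses on something with over 40 N, if the wrist force passes 120 N, or if a joint passes its speed limit or range.

### The arm

A 6-joint arm with a two-finger parallel gripper is mounted at the origin on the work surface. World frame = base frame: x ahead of the robot, y to its left, z up, the work surface at z = 0. Lengths are in m, angles in rad, forces in N, time in s.
With the tool pointing down it reaches from about 0.3 to 0.875 m from the base axis. Payload 6.4 kg.
Tool frame: the origin (TCP) lies on the centre line of the jaws, within the pads' length; the fingertips stand 22 mm ahead of it and the grasp point (between the pads) lies 3 mm ahead of it; z points along the fingers, y is the line along which they close (so a half turn about z gives the same grasp; the last joint's range is limited). The gripper opens to 85 mm and grips with 20 to 120 N. Pads are 22 mm wide; open, the fingers measure 114 mm over their backs; the gripper's body (76 mm by 85 mm) begins 54 mm behind the grasp point. The pads swing forward as they close: fully open they stand 13 mm farther back than shut.
Start: joints at [0.967, 0.181, 1.607, -0, 1.354, -0.206], TCP at [0.223, 0.53, 0.253] pointing down, gripper open.
Joint ranges: [-2.99, 2.99], [-0.89, 2.07], [0.3, 2.58], [-1.14, 4.28], [0, 2.63], [-3.12, 3.12]. Speed limits (rad/s): [2.57, 2.57, 3.01, 3.14, 3.14, 3.14].

### API

Orientations are given as a unit quaternion [w, x, y, z].
In Python, from bench import ctrl gives the robot as it stands. The module is installed in compiled form; this text tells all that it offers.
- The arm moves only by the tool servo_tool, never from a script. Its argument "commands" is a list of rows, each a list of 3 entries, a list of its own where there are three numbers: the shift along the tool's x, y, z in mm, then the turn about the tool's z in rad, then the finger opening in mm, from 0 to 85.4. In form: [[[dx, dy, dz], turn, jaw], ...]. A call has 1 to 20 rows; each row shifts and turns the commanded pose from where the row before left it, along the tool's axes as they then stand; what a row does not reach is not made up. A row lasts 1/8 s, in which the tool goes at most 62.5 mm and 10.7 degrees, less where a joint would pass 70% of its speed; a pose out of reach is approached as far as the arm can. A call with a gripper value outside its range is refused whole. The fingers move at their own pace and stop on an object; the grip force is fixed at half the most. Time passes only in rows, so rows that do not move let the fingers close. It gives the time, the measured TCP pose, the force, the opening and the grip force at its end, in the units of the state.
- ctrl.get_obs(): the state, without advancing time (a new reading comes with each control period).
- ctrl.camera(name): name is "scene" or "side" or "wrist"; returns a dict with "color" (480x640x3 uint8, red, green, blue), "z_map" (480x640 float32, m along the optical axis (not along the pixel's ray), 0 where there is no reading), "fx", "fy", "cx", "cy" (pixels), "R" (3x3) and "t" (3): a world point X has camera coordinates R X + t. Camera axes: x right, y down, z forward; pixel columns grow to the right and rows downward; lengths in m; the calibration is good to about 2 mm. A picture is of the moment at which its call begins.
- ctrl.hand_in(): hands the job in; it is judged then, once.
The state is a dict: "time_s": time; "q": joint angles; "dq": joint speeds; "joint_efforts": joint torques, N m; "eef_pos": TCP position; "eef_rot": TCP orientation; "wrist_force": force on the tool from outside, world axes, zero at the start; "torque": the same for the moment, N m; "opening": opening from 0.0 (shut) to 1.0 (fully open); "grasp_force": force on a finger pad.
Only numpy, scipy, OpenCV 4.12 (cv2) and the standard library are available. Lean on these libraries where they do the work, as an engineer would, in place of code of your own. Each camera call takes 0.05 s, during which the arm holds its last target. There are 200 camera calls.

## Working session

There is one attempt and no reset: what is moved stays moved. The work goes in short steps, Python scripts to look and compute and a tool call to move; the robot and the scene stay as the last step left them, time stands still between calls to the robot, and variables do not carry over. Pictures are saved under pics/ and viewed, at most 14 in all, crops included, and the job is handed in when it is done.

Besides the shell and the picture viewer there is one more tool, called after "Call:" by a JSON object that holds its "op" and its "data". servo_tool: Moves the arm, as the interface text tells. Its arguments: {"type":"object","properties":{"commands":{"type":"array"}},"required":["commands"]}

```bash
mkdir -p pics
python3 - <<'E'
from bench import ctrl
import cv2,numpy as np
o=ctrl.get_obs();print({k:np.round(v,3) for k,v in o.items()})
for n in("scene","side"):
    c=ctrl.camera(n);cv2.imwrite(f"pics/{n}0.png",c["color"][...,::-1]);print(n,c["fx"],c["cx"],c["cy"],np.round(c["R"],3).tolist(),np.round(c["t"],3))
    np.savez(f"{n}0.npz",**c)
E
```

```text
{'time_s': np.float64(0.0), 'q': array([ 0.967,  0.182,  1.608,  0.   ,  1.354, -0.206]), 'dq': array([-0.001,  0.001, -0.001, -0.001,  0.002, -0.001]), 'joint_efforts': array([-0.0000e+00, -4.4488e+01, -3.5133e+01, -0.0000e+00,  9.0000e-03,
       -0.0000e+00]), 'eef_pos': array([0.222, 0.53 , 0.252]), 'eef_rot': array([-0.   ,  0.198,  0.98 , -0.001]), 'wrist_force': array([ 0.444, -0.307, -0.004]), 'torque': array([ 0.025,  0.051, -0.047]), 'grasp_force': np.float64(0.0), 'opening': np.float64(1.002)}
scene 464.59818181341245 318.69319663157484 235.3880220282526 [[-0.777, 0.63, -0.011], [0.417, 0.501, -0.758], [-0.472, -0.593, -0.652]] [ 0.411 -0.189  1.025]
side 529.6292385399574 319.3281306931198 241.7600585303672 [[0.299, -0.954, -0.015], [-0.764, -0.23, -0.603], [0.571, 0.192, -0.798]] [-0.158  0.417  0.615]
```

View pics/scene0.png

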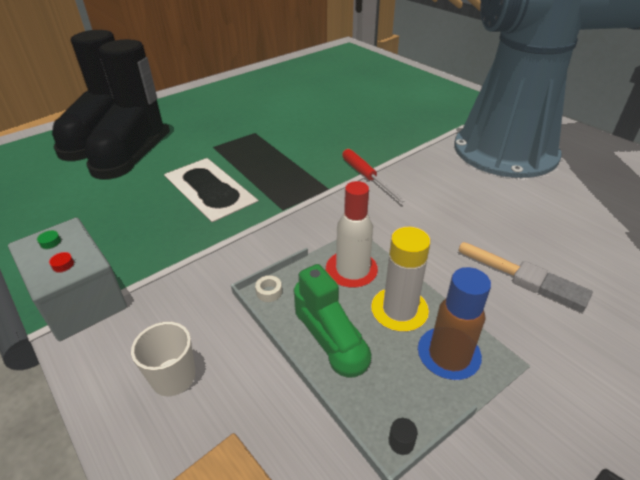

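View pics/side0.png

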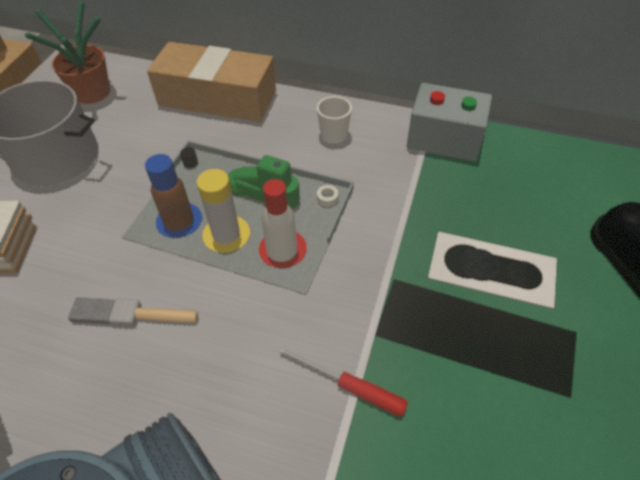

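The scene view shows the three containers on their discs, with caps at (356,200), (410,245) and (468,290). The last lies behind them, ankle at (318,285) and toe at (350,360). The mat is near (270,170) and the plate near (210,187). In the side view the mat is near (480,335) and the plate near (495,268), with the mark's larger lobe towards the left. The tray, a black knob and a small ring are loose clutter.

```bash
cat > h.py <<'E'
import numpy as np,cv2
def cast(c,uv,z):
    uv=np.asarray(uv,float).reshape(-1,2)
    d=np.c_[(uv[:,0]-c["cx"])/c["fx"],(uv[:,1]-c["cy"])/c["fy"],np.ones(len(uv))]@c["R"]
    o=-c["R"].T@c["t"]
    return (o+d*((z-o[2])/d[:,2])[:,None])[:,:2]
def pts(c,mask):
    v,u=np.nonzero(mask&(c["z_map"]>0));z=c["z_map"][v,u]
    P=np.c_[(u-c["cx"])/c["fx"]*z,(v-c["cy"])/c["fy"]*z,z]
    return (P-c["t"])@c["R"]
H=dict(red=((0,8),(172,180)),yellow=((22,32),),blue=((105,125),),green=((48,72),))
def mask(c,name,s=130,v=50):
    h=cv2.cvtColor(c["color"],cv2.COLOR_RGB2HSV);m=np.zeros(h.shape[:2],bool)
    for a,b in H[name]: m|=(h[...,0]>=a)&(h[...,0]<=b)
    return m&(h[...,1]>s)&(h[...,2]>v)
def circ(P,r,fix=True):
    from scipy.optimize import least_squares
    f=lambda p:np.hypot(*(P-p[:2]).T)-r
    s=least_squares(f,P.mean(0),loss="soft_l1",f_scale=.001);return s.x,np.sqrt(np.mean(s.fun**2))
def biggest(m):
    cs,_=cv2.findContours(m.astype(np.uint8),cv2.RETR_EXTERNAL,cv2.CHAIN_APPROX_NONE)
    return max(cs,key=cv2.contourArea)[:,0]
E
cat > m.py <<'E'
from h import *
for n in("scene","side"):
    c=dict(np.load(n+"0.npz"));print(n)
    for k,r,zt in(("red",.017,.16),("yellow",.025,.14),("blue",.022,.145)):
        m=mask(c,k);P=pts(c,m)
        w=(P[:,0]>.15)&(P[:,2]>.08)
        T=P[w];T=T[T[:,2]>np.percentile(T[:,2],98)-.004]
        (x,y),R=cv2.minEnclosingCircle(T[:,:2].astype(np.float32))
        vv,uu=np.nonzero(m&(c["z_map"]>0));d=P[:,2]
        G=(P[:,2]<.02)&(np.hypot(P[:,0]-x,P[:,1]-y)<.08)
        dm=np.zeros(m.shape,np.uint8);dm[vv[G],uu[G]]=1
        hull=cv2.convexHull(np.c_[uu[G],vv[G]].astype(np.int32))[:,0]
        Q=cast(c,hull,.005);p,e=circ(Q,.042)
        print(k,"top",np.round([x,y,R,T[:,2].mean()],4),"disc",np.round(p,4),"rms",round(e,4),len(Q))
    m=mask(c,"green",120,60);P=pts(c,m);print("green z",np.percentile(P[:,2],[5,50,95]))
    # last: cluster within 0.2 of containers
    w=(P[:,2]>.02)&(P[:,2]<.12)&(np.hypot(P[:,0]-x,P[:,1]-y)<.3);L=P[w]
    zt=np.percentile(L[:,2],99);T=L[L[:,2]>zt-.006]
    print("last top",zt,len(T),cv2.minAreaRect((T[:,:2]*1000).astype(np.float32)),"low centroid",L[L[:,2]<.05].mean(0).round(3),"all",cv2.minAreaRect((L[:,:2]*1000).astype(np.float32)))
    h=cv2.cvtColor(c["color"],cv2.COLOR_RGB2HSV)
    boxes={"scene":((210,130,335,215),(160,150,262,225)),"side":((370,275,585,395),(425,228,562,308))}[n]
    for nm,b,mm,z in(("mat",boxes[0],h[...,2]<45,.003),("plate",boxes[1],(h[...,2]>130)&(h[...,1]<60),.004)):
        s=np.zeros(mm.shape,bool);s[b[1]:b[3],b[0]:b[2]]=1
        q=biggest(mm&s);Q=cast(c,q,z)*1000;print(nm,cv2.minAreaRect(Q.astype(np.float32)))
    q=np.zeros(mm.shape,np.uint8);cv2.fillPoly(q,[biggest(mm&s)],1)
    f=biggest((q>0)&(h[...,2]<80));F=cast(c,f,.004)*1000
    r=cv2.minAreaRect(F.astype(np.float32));print("mark",r)
    M=F.mean(0);w,V=np.linalg.eigh(np.cov(F.T));a=V[:,1];t=(F-M)@a;s2=(F-M)@V[:,0];
    mid=(t.max()+t.min())/2
    for lo in(-60,-40,-20,0,20,40,60):
        k=abs(t-mid-lo)<8;print(lo,round(np.ptp(s2[k]),1),end="; ")
    print("axis",a)
E
python3 m.py
```

```text
scene
red top [0.511  0.0628 0.0176 0.1606] disc [0.5118 0.0609] rms 0.0013 21
yellow top [0.5145 0.1696 0.0256 0.1407] disc [0.5133 0.168 ] rms 0.0006 24
blue top [0.5207 0.2658 0.0215 0.1457] disc [0.517  0.2627] rms 0.0011 24
green z [0.02094711 0.04962522 0.10025069]
last top 0.09471714425833386 635 ((622.0047607421875, 113.24676513671875), (50.158836364746094, 32.156734466552734), 82.84101104736328) low centroid [0.637 0.173 0.036] all ((629.9891357421875, 142.9072723388672), (142.42391967773438, 48.33029556274414), 87.3825912475586)Traceback (most recent call last):
  File "m.py", line 24, in <module>
    q=biggest(mm&s);Q=cast(c,q,z)*1000;print(nm,cv2.minAreaRect(Q.astype(np.float32)))
  File "h.py", line 22, in biggest
    return max(cs,key=cv2.contourArea)[:,0]
           ~~~^^^^^^^^^^^^^^^^^^^^^^^^
ValueError: max() iterable argument is empty
```

```bash
python3 - <<'E'
import re
s=open('m.py').read()
s=s.replace('h[...,2]<45','(h[...,2]<75)&(h[...,1]<90)')
open('m.py','w').write(s)
import cv2
c=cv2.imread('pics/scene0.png');h=cv2.cvtColor(c,cv2.COLOR_BGR2HSV)
print(h[170,275],h[190,200],h[165,210],h[120,250]);h=cv2.cvtColor(cv2.imread('pics/side0.png'),cv2.COLOR_BGR2HSV);print(h[335,480],h[262,465],h[295,540],h[400,500])
E
python3 m.py
```

```text
[40 31 49] [53 21 49] [ 19  29 221] [ 71 112 114]
[48 31 41] [42 25 51] [ 16  25 196] [ 70 100 110]
scene
red top [0.511  0.0628 0.0176 0.1606] disc [0.5118 0.0609] rms 0.0013 21
yellow top [0.5145 0.1696 0.0256 0.1407] disc [0.5133 0.168 ] rms 0.0006 24
blue top [0.5207 0.2658 0.0215 0.1457] disc [0.517  0.2627] rms 0.0011 24
green z [0.02094711 0.04962522 0.10025069]
last top 0.09471714425833386 635 ((622.0047607421875, 113.24676513671875), (50.158836364746094, 32.156734466552734), 82.84101104736328) low centroid [0.637 0.173 0.036] all ((629.9891357421875, 142.9072723388672), (142.42391967773438, 48.33029556274414), 87.3825912475586)
mat ((444.8871154785156, -277.4757385253906), (288.5848693847656, 109.00569152832031), 87.13792419433594)
plate ((574.6915893554688, -290.43389892578125), (207.1448211669922, 103.68326568603516), 89.6519775390625)
mark ((577.912841796875, -289.39190673828125), (66.35877227783203, 154.69383239746094), 4.0597920417785645)
-60 50.8; -40 50.4; -20 51.4; 0 55.1; 20 62.3; 40 66.2; 60 62.6; axis [0.04541294 0.9989683 ]
side
red top [0.5083 0.061  0.0175 0.16
[... 221 characters left out ...]
0397844]
last top 0.0950887497971349 32 ((613.9037475585938, 109.76394653320312), (42.96586990356445, 18.60919952392578), 79.86388397216797) low centroid [0.619 0.181 0.044] all ((614.3336181640625, 134.59112548828125), (123.45494842529297, 24.577373504638672), 85.12287902832031)
mat ((442.9378662109375, -277.88427734375), (289.0810852050781, 109.85629272460938), 87.22047424316406)
plate ((574.399658203125, -289.47607421875), (103.31031799316406, 202.22116088867188), 0.06150680035352707)
mark ((576.7647094726562, -288.4531555175781), (65.51788330078125, 157.4667205810547), 2.854383707046509)
-60 50.9; -40 50.7; -20 50.6; 0 53.0; 20 61.4; 40 65.7; 60 64.3; axis [8.98844111e-04 9.99999596e-01]
```

Call:
{"op": "servo_tool", "data": {"commands": [[[0,0,0],0.168,85],[[0,0,0],0.168,85],[[0,0,0],0.168,85],[[0,0,0],0.168,85],[[0,0,0],0.168,85],[[0,0,0],0.168,85],[[0,0,0],0.168,85],[[0,0,0],0,85]]}}

```text
time_s: 1.1
eef_pos: [0.2226, 0.5299, 0.2528]
eef_rot: [0.0, 0.708, 0.707, -0.0]
wrist_force: [0.4, -0.6, -0.0]
opening: 0.998
grasp_force: 0.0
```

Call:
{"op": "servo_tool", "data": {"commands": [[[-40,24,0],0,85],[[-48,29,0],0,85],[[-48,29,0],0,85],[[-48,29,0],0,85],[[-48,29,0],0,85],[[-48,29,0],0,85],[[-48,29,0],0,85],[[-48,29,0],0,85],[[-48,29,0],0,85],[[-44,31,0],0,85],[[0,0,0],0,85],[[0,0,0],0,85]]}}

```text
time_s: 2.6
eef_pos: [0.5079, 0.0615, 0.2529]
eef_rot: [-0.001, 0.708, 0.707, -0.0]
wrist_force: [-0.2, 0.5, -0.4]
opening: 0.999
grasp_force: 0.0
```

```bash
cat > w.py <<'E'
import sys
from h import *
from bench import ctrl
c=ctrl.camera("wrist");o=ctrl.get_obs();print(o["time_s"],o["eef_pos"].round(4),o["q"].round(2))
np.savez("wrist.npz",**c);cv2.imwrite(f"pics/{sys.argv[1]}.png",c["color"][...,::-1])
print("cam",(-c["R"].T@c["t"]).round(3))
E
python3 w.py w1
```

```text
2.65 [0.5076 0.062  0.253 ] [-0.11  0.04  1.76  0.    1.34 -0.11]
cam [0.51  0.139 0.375]
```

View pics/w1.png

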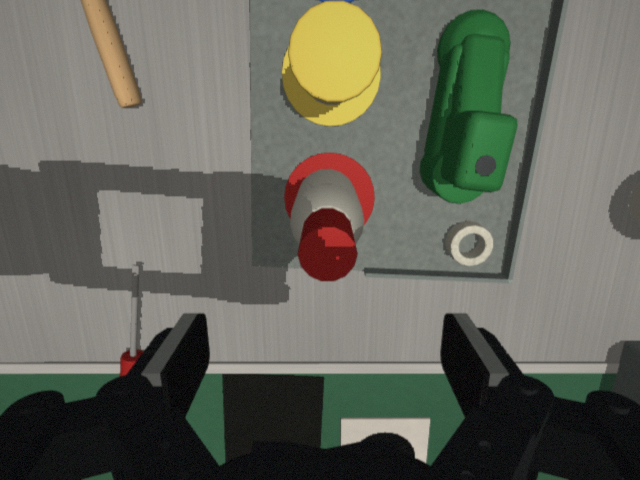

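The wrist view shows the red cap top at (328,250), the tin lid at (335,50), the last's ankle top at (482,150) with its toe up at (478,20), and the fingers at the bottom.

Run:
```python
from h import *
c=dict(np.load("wrist.npz"))
for k,r,zt in(("red",.017,.16),("yellow",.025,.14)):
    m=mask(c,k);P=pts(c,m);v,u=np.nonzero(m&(c["z_map"]>0))
    t=abs(P[:,2]-zt)<.004
    (x,y),R=cv2.minEnclosingCircle(cast(c,np.c_[u,v][t],zt).astype(np.float32))
    g=(P[:,2]<.015)&(u<420)&(v<300);hull=cv2.convexHull(np.c_[u,v][g].astype(np.int32))[:,0]
    print(k,round(x,4),round(y,4),R,"disc",circ(cast(c,hull[hull[:,1]>(0)],.005),.042))
m=mask(c,"green",100,30);m[300:]=0;v,u=np.nonzero(m&(c["z_map"]>0));P=pts(c,m)
t=P[:,2]>.088
print("ankle",cv2.minAreaRect(cast(c,np.c_[u,v][t],.094).astype(np.float32)*1000), np.percentile(P[:,2],99.5))
print("sole",cv2.minAreaRect((P[(u>400)][:,:2]*1000).astype(np.float32)))
```

```text
red 0.511 0.0623 0.01718001253902912 disc (array([0.51318437, 0.06038708]), np.float64(0.0004602087832097369))
yellow 0.5148 0.1676 0.02478134259581566 disc (array([0.51482586, 0.16785781]), np.float64(0.00040209787399431667))
ankle ((617.8344116210938, 111.40686798095703), (52.33563995361328, 35.135189056396484), 83.23727416992188) 0.0951371150740496
sole ((619.7570190429688, 140.11683654785156), (146.45091247558594, 52.2474250793457), 80.43395233154297)
```

Call:
{"op": "servo_tool", "data": {"commands": [[[0,3,20],0,85],[[0,0,30],0,85],[[0,0,30],0,85],[[0,0,20],0,85],[[0,0,11],0,85],[[0,0,0],0,85],[[0,0,0],0,20],[[0,0,0],0,20],[[0,0,0],0,20],[[0,0,0],0,20],[[0,0,0],0,20],[[0,0,0],0,20]]}}

```text
time_s: 4.15
eef_pos: [0.5114, 0.0612, 0.1431]
eef_rot: [0.0, 0.708, 0.706, 0.0]
wrist_force: [-3.0, -0.5, 5.4]
opening: 0.386
grasp_force: 59.0
```

Call:
{"op": "servo_tool", "data": {"commands": [[[0,0,-10],0,20],[[0,0,-25],0,20],[[0,0,-25],0,20],[[0,0,-10],0,20],[[-20,-3,0],0,20],[[-40,-6,0],0,20],[[-40,-6,0],0,20],[[-40,-6,0],0,20],[[-40,-6,0],0,20],[[-40,-6,0],0,20],[[-40,-6,0],0,20],[[-40,-6,0],0,20],[[-40,-6,0],0,20],[[-40,-6,0],0,20],[[-40,-6,0],0,20],[[-13,-4,0],0,20],[[0,0,0],0,20],[[0,0,0],0,20]]}}

```text
time_s: 6.4
eef_pos: [0.4431, -0.3702, 0.2119]
eef_rot: [-0.001, 0.708, 0.706, 0.0]
wrist_force: [-0.2, -0.0, -1.3]
opening: 0.381
grasp_force: 59.6
```

Call:
{"op": "servo_tool", "data": {"commands": [[[0,0,20],0,20],[[0,0,25],0,20],[[0,0,17],0,20],[[0,0,5],0,20],[[0,0,3],0,20],[[0,0,0],0,20]]}}

```text
time_s: 7.15
eef_pos: [0.4433, -0.3718, 0.1429]
eef_rot: [0.001, 0.708, 0.706, -0.0]
wrist_force: [-0.3, 0.9, -1.4]
opening: 0.388
grasp_force: 59.6
```

Call:
{"op": "servo_tool", "data": {"commands": [[[0,0,2],0,20],[[0,0,0],0,20],[[0,0,0],0,85],[[0,0,0],0,85],[[0,0,0],0,85],[[0,0,0],0,85],[[0,0,-15],0,85],[[0,0,-30],0,85],[[0,0,-30],0,85],[[0,0,-10],0,85]]}}

```text
time_s: 8.4
eef_pos: [0.4439, -0.3726, 0.2285]
eef_rot: [0.002, 0.708, 0.706, -0.0]
wrist_force: [-0.2, 0.7, -1.5]
opening: 0.996
grasp_force: 0.0
```

Call:
{"op": "servo_tool", "data": {"commands": [[[20,0,0],0,85],[[42,6,0],0,85],[[42,6,0],0,85],[[42,6,0],0,85],[[42,6,0],0,85],[[42,6,0],0,85],[[42,6,0],0,85],[[42,6,0],0,85],[[42,6,0],0,85],[[42,6,0],0,85],[[42,6,0],0,85],[[42,6,0],0,85],[[42,6,0],0,85],[[16,0,0],0,85],[[0,0,0],0,85],[[0,0,0],0,85]]}}

```text
time_s: 10.4
eef_pos: [0.5161, 0.1674, 0.2248]
eef_rot: [-0.0, 0.708, 0.706, -0.001]
wrist_force: [0.1, -0.9, -0.0]
opening: 0.992
grasp_force: 0.0
```

Run:
```python
from h import *
from bench import ctrl
print(ctrl.get_obs()["eef_pos"])
c=ctrl.camera("scene");m=mask(c,"red");P=pts(c,m);w=(P[:,1]<-.2)&(P[:,1]>-.45)&(P[:,2]>.15)&(P[:,2]<.17)
print(w.sum(),cv2.minEnclosingCircle(P[w][:,:2].astype(np.float32)),P[w][:,2].max())
c=ctrl.camera("wrist");v,u=np.nonzero((m:=mask(c,"blue"))&(c["z_map"]>0));P=pts(c,m);t=abs(P[:,2]-.145)<.004
print("blue",t.sum(),cv2.minEnclosingCircle(cast(c,np.c_[u,v][t],.145).astype(np.float32)),u[t].min(),v[t].min())
g=P[:,2]<.015;hull=cv2.convexHull(np.c_[u,v][g].astype(np.int32))[:,0];print("disc",circ(cast(c,hull,.005),.042),u[g].min(),v[g].min())
```

```text
[0.51609968 0.16736687 0.22475227]
152 ((0.44211679697036743, -0.36791202425956726), 0.018666550517082214) 0.16059727538876972
blue 7386 ((0.5204952359199524, 0.2640870213508606), 0.021736688911914825) 282 12
disc (array([0.51945164, 0.26292582]), np.float64(0.00044841243527292445)) 274 52
```

Call:
{"op": "servo_tool", "data": {"commands": [[[0,-1,20],0,85],[[0,0,30],0,85],[[0,0,30],0,85],[[0,0,14],0,85],[[0,0,5],0,85],[[0,0,0],0,85],[[0,0,0],0,30],[[0,0,0],0,30],[[0,0,0],0,30],[[0,0,0],0,30],[[0,0,0],0,30]]}}

```text
time_s: 11.88
eef_pos: [0.5159, 0.1684, 0.1275]
eef_rot: [0.0, 0.708, 0.706, 0.0]
wrist_force: [-3.2, -0.2, 5.8]
opening: 0.571
grasp_force: 61.1
```

Call:
{"op": "servo_tool", "data": {"commands": [[[0,0,-10],0,30],[[0,0,-25],0,30],[[0,0,-25],0,30],[[0,0,-10],0,30],[[-20,-3,0],0,30],[[-40,-6,0],0,30],[[-40,-6,0],0,30],[[-40,-6,0],0,30],[[-40,-6,0],0,30],[[-40,-6,0],0,30],[[-40,-7,0],0,30],[[-40,-7,0],0,30],[[-40,-7,0],0,30],[[-40,-7,0],0,30],[[-40,-7,0],0,30],[[-25,-3,0],0,30],[[0,0,0],0,30],[[0,0,0],0,30]]}}

```text
time_s: 14.12
eef_pos: [0.443, -0.2757, 0.1957]
eef_rot: [-0.001, 0.708, 0.706, 0.0]
wrist_force: [-0.0, 0.6, -5.2]
opening: 0.571
grasp_force: 62.6
```

Call:
{"op": "servo_tool", "data": {"commands": [[[0,0,20],0,30],[[0,0,25],0,30],[[0,0,17],0,30],[[0,0,5],0,30],[[0,0,3],0,30],[[0,0,2],0,30],[[0,0,0],0,30],[[0,0,0],0,30]]}}

```text
time_s: 15.12
eef_pos: [0.4438, -0.2771, 0.1255]
eef_rot: [0.001, 0.708, 0.706, -0.0]
wrist_force: [-2.0, 0.9, 4.7]
opening: 0.57
grasp_force: 63.3
```

Call:
{"op": "servo_tool", "data": {"commands": [[[0,0,0],0,85],[[0,0,0],0,85],[[0,0,0],0,85],[[0,0,0],0,85],[[0,0,-15],0,85],[[0,0,-30],0,85],[[0,0,-30],0,85],[[0,0,-20],0,85],[[0,0,0],0,85]]}}

```text
time_s: 16.25
eef_pos: [0.4444, -0.2775, 0.222]
eef_rot: [0.003, 0.708, 0.706, 0.0]
wrist_force: [-0.1, -0.2, 0.4]
opening: 0.996
grasp_force: 0.0
```

Call:
{"op": "servo_tool", "data": {"commands": [[[20,4,0],0,85],[[42,6,0],0,85],[[42,6,0],0,85],[[42,6,0],0,85],[[42,6,0],0,85],[[42,6,0],0,85],[[42,6,0],0,85],[[42,6,0],0,85],[[42,6,0],0,85],[[42,6,0],0,85],[[42,6,0],0,85],[[42,6,0],0,85],[[42,6,0],0,85],[[17,0,0],0,85],[[0,0,0],0,85],[[0,0,0],0,85]]}}

```text
time_s: 18.25
eef_pos: [0.5205, 0.2633, 0.2188]
eef_rot: [-0.0, 0.708, 0.706, -0.001]
wrist_force: [0.2, -1.4, 0.3]
opening: 0.994
grasp_force: 0.0
```

Call:
{"op": "servo_tool", "data": {"commands": [[[0,0,20],0,85],[[0,0,30],0,85],[[0,0,24],0,85],[[0,0,10],0,85],[[0,0,5],0,85],[[0,0,0],0,85],[[0,0,0],0,25],[[0,0,0],0,25],[[0,0,0],0,25],[[0,0,0],0,25],[[0,0,0],0,25]]}}

```text
time_s: 19.62
eef_pos: [0.521, 0.2645, 0.1311]
eef_rot: [0.0, 0.708, 0.706, 0.0]
wrist_force: [-2.3, 0.7, 6.4]
opening: 0.501
grasp_force: 60.4
```

Call:
{"op": "servo_tool", "data": {"commands": [[[0,0,-10],0,25],[[0,0,-25],0,25],[[0,0,-25],0,25],[[0,0,-10],0,25],[[-20,-3,0],0,25],[[-40,-7,0],0,25],[[-40,-7,0],0,25],[[-40,-7,0],0,25],[[-40,-7,0],0,25],[[-40,-7,0],0,25],[[-40,-7,0],0,25],[[-40,-7,0],0,25],[[-40,-7,0],0,25],[[-40,-7,0],0,25],[[-40,-7,0],0,25],[[-26,-3,0],0,25],[[0,0,0],0,25],[[0,0,0],0,25]]}}

```text
time_s: 21.88
eef_pos: [0.4427, -0.181, 0.1993]
eef_rot: [-0.001, 0.708, 0.706, -0.0]
wrist_force: [-0.3, 1.0, -3.4]
opening: 0.499
grasp_force: 61.5
```

Call:
{"op": "servo_tool", "data": {"commands": [[[0,0,20],0,25],[[0,0,25],0,25],[[0,0,17],0,25],[[0,0,5],0,25],[[0,0,3],0,25],[[0,0,2],0,25],[[0,0,0],0,25],[[0,0,0],0,25]]}}

```text
time_s: 22.88
eef_pos: [0.4441, -0.1819, 0.1291]
eef_rot: [0.001, 0.708, 0.706, 0.0]
wrist_force: [-2.4, 0.7, 2.7]
opening: 0.497
grasp_force: 62.0
```

Call:
{"op": "servo_tool", "data": {"commands": [[[0,0,0],0,85],[[0,0,0],0,85],[[0,0,0],0,85],[[0,0,0],0,85],[[0,0,-15],0,85],[[0,0,-30],0,85],[[0,0,-30],0,85],[[0,0,-20],0,85],[[33,14,0],0,85],[[40,25,0],0,85],[[40,25,0],0,85],[[40,25,0],0,85],[[40,25,0],0,85],[[40,25,0],0,85],[[40,25,0],0,85],[[20,10,0],0,85],[[0,0,0],0.14,85],[[0,0,0],0,85],[[0,0,0],0,85]]}}

```text
time_s: 25.25
eef_pos: [0.6183, 0.1103, 0.2237]
eef_rot: [0.0, 0.755, 0.655, -0.0]
wrist_force: [-0.4, 0.1, -1.5]
opening: 0.995
grasp_force: 0.0
```

```bash
python3 w.py w2
python3 - <<'E'
from h import *
from bench import ctrl
c=dict(np.load("wrist.npz"))
m=mask(c,"green",100,30);v,u=np.nonzero(m&(c["z_map"]>0));P=pts(c,m)
k=(P[:,0]>.53)&(P[:,1]>0);t=k&(P[:,2]>.088)&(P[:,2]<.1)
print("ankle",cv2.minAreaRect(cast(c,np.c_[u,v][t],.095).astype(np.float32)*1000),"whole",cv2.minAreaRect((P[k][:,:2]*1000).astype(np.float32)))
c=ctrl.camera("scene");cv2.imwrite("pics/s2.png",c["color"][...,::-1])
E
```

```text
25.3 [0.6184 0.1103 0.2236] [-0.01  0.32  1.49 -0.    1.32  0.13]
cam [0.631 0.187 0.345]
ankle ((620.97900390625, 113.20539093017578), (51.95257568359375, 34.56806182861328), 82.81755065917969) whole ((633.8668212890625, 135.68356323242188), (140.59251403808594, 107.12781524658203), 63.141056060791016)
```

View pics/s2.png

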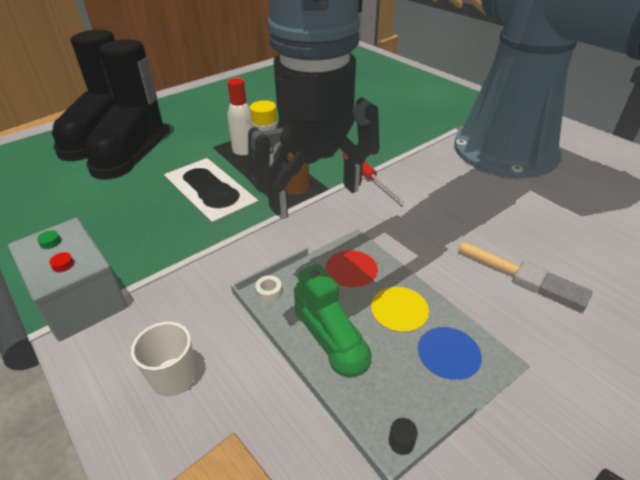

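The picture shows all three containers standing on the mat, around (240,130) to (297,180), and the last free at (330,320). The three discs are bare at (352,268), (400,308) and (450,352).

Call:
{"op": "servo_tool", "data": {"commands": [[[2,2,20],0,85],[[0,0,30],0,85],[[0,0,30],0,85],[[0,0,30],0,85],[[0,0,20],0,85],[[0,0,10],0,85],[[0,0,0],0,85],[[0,0,0],0,20],[[0,0,0],0,20],[[0,0,0],0,20],[[0,0,0],0,20],[[0,0,0],0,20],[[0,0,0],0,20]]}}

```text
time_s: 26.98
eef_pos: [0.6213, 0.1126, 0.0843]
eef_rot: [0.0, 0.756, 0.655, 0.001]
wrist_force: [-1.4, -1.0, 5.9]
opening: 0.409
grasp_force: 59.9
```

Run:
```python
from h import *
from bench import ctrl
for n in("scene","side"):
  c=ctrl.camera(n)
  for k in("red","yellow","blue"):
    m=mask(c,k);P=pts(c,m);v,u=np.nonzero(m&(c["z_map"]>0))
    w=(P[:,2]<.02)&(P[:,0]>.45)&(P[:,0]<.58)&(P[:,1]>0);q=np.zeros(m.shape,bool);q[v[w],u[w]]=1
    print(n,k,circ(cast(c,biggest(q),.005),.042))
```

```text
scene red (array([0.51224436, 0.06042207]), np.float64(0.013884263305843846))
scene yellow (array([0.5131949 , 0.16782549]), np.float64(0.0009248045660691575))
scene blue (array([0.51794334, 0.26274148]), np.float64(0.0019288446306780901))
side red (array([0.51041904, 0.06078904]), np.float64(0.002428267253085146))
side yellow (array([0.51184988, 0.16723587]), np.float64(0.0024669929086887136))
side blue (array([0.51789839, 0.26447743]), np.float64(0.0047823316462525635))
```

Call:
{"op": "servo_tool", "data": {"commands": [[[0,0,-10],0,20],[[0,0,-25],0,20],[[0,0,-25],0,20],[[0,0,-10],-0.07,20],[[0,0,0],-0.07,20],[[-20,-3,0],0,20],[[-40,-4,0],0,20],[[-40,-4,0],0,20],[[-40,-4,0],0,20],[[-40,-4,0],0,20],[[-40,-4,0],0,20],[[-40,-4,0],0,20],[[-40,-4,0],0,20],[[-40,-5,0],0,20],[[-40,-5,0],0,20],[[-40,-4,0],0,20],[[-13,-2,0],0,20],[[0,0,0],0,20],[[0,0,0],0,20]]}}

```text
time_s: 29.45
eef_pos: [0.5723, -0.319, 0.153]
eef_rot: [-0.001, 0.708, 0.706, 0.0]
wrist_force: [0.8, 0.3, -1.7]
opening: 0.412
grasp_force: 60.0
```

```bash
python3 w.py w3
python3 - <<'E'
from h import *
from bench import ctrl
for n in("scene","side"):
    c=ctrl.camera(n);cv2.imwrite(f"pics/{n}3.png",c["color"][...,::-1])
    m=mask(c,"green",130,40);P=pts(c,m);k=(P[:,2]>.065)&(P[:,2]<.18)&(abs(P[:,0]-.575)<.1)&(abs(P[:,1]+.29)<.15)
    print(n,k.sum(),cv2.minAreaRect((P[k][:,:2]*1000).astype(np.float32)),P[k][:,1].max())
E
```

```text
29.5 [ 0.5725 -0.3188  0.1531] [-0.69  0.45  1.47  0.    1.22 -0.69]
cam [ 0.574 -0.242  0.275]
scene 2047 ((578.4940185546875, -285.2139892578125), (51.35972213745117, 144.2102813720703), 6.821321964263916) -0.21372201098604615
side 2736 ((563.3306884765625, -291.0272216796875), (45.374393463134766, 145.60443115234375), 0.06435758620500565) -0.21822180254766654
```

View pics/w3.png

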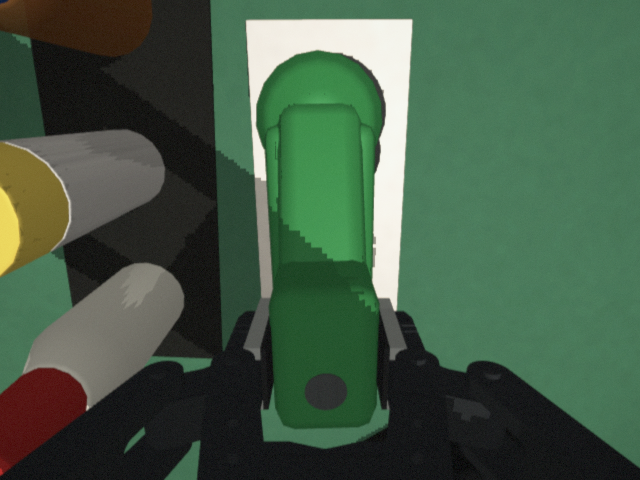

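The wrist view shows the last held over the plate, toe at (322,60) towards the toe end. The plate's edges run at columns ~254 and ~406 in row 160.

Run:
```python
from h import *
c=dict(np.load("wrist.npz"));h=cv2.cvtColor(c["color"],cv2.COLOR_RGB2HSV)
w=(h[...,2]>150)&(h[...,1]<60)
for v in(25,35,45,150,200,250,280):
    u=np.nonzero(w[v,230:430])[0]+230;a=cast(c,[[u.min(),v],[u.max(),v]],.004);print(v,u.min(),u.max(),a.round(4).tolist())
v=np.nonzero(w[:100,330])[0].min();print("end y",cast(c,[[330,v]],.004))
m=mask(c,"green",130,30);print("last low pts");P=pts(c,m)
k=(P[:,2]>.145)&(P[:,2]<.175)&(abs(P[:,0]-.575)<.06);vv,uu=np.nonzero(m&(c["z_map"]>0))
print(np.percentile(P[:,2],99),cv2.minAreaRect(P[k][:,:2].astype(np.float32)*1000))
k=(P[:,2]>.07)&(P[:,2]<.14)&(abs(P[:,0]-.575)<.06)&(vv<300);print(P[k].min(0),P[k].max(0))
```

```text
25 246 411 [[0.527, -0.1929], [0.6261, -0.1932]]
35 246 411 [[0.5267, -0.1984], [0.6264, -0.1986]]
45 247 410 [[0.5269, -0.2039], [0.6262, -0.2041]]
150 253 405 [[0.5271, -0.2666], [0.6267, -0.2668]]
200 258 402 [[0.5286, -0.2999], [0.6266, -0.3002]]
250 260 399 [[0.5281, -0.336], [0.6265, -0.3362]]
280 263 397 [[0.5291, -0.359], [0.6263, -0.3592]]
end y [[ 0.57745001 -0.18984567]]
last low pts
0.16384191877276516 ((573.8956298828125, -320.4383850097656), (35.93482971191406, 53.348087310791016), 0.8625702261924744)
[ 0.54447924 -0.31452126  0.08437936] [ 0.5996094 -0.2184192  0.1399843]
```

Call:
{"op": "servo_tool", "data": {"commands": [[[0,2,20],0,20],[[0,0,25],0,20],[[0,0,14],0,20],[[0,0,5],0,20],[[0,0,4],0,20],[[0,0,2],0,20],[[0,0,0],0,20],[[0,0,0],0,20]]}}

```text
time_s: 30.6
eef_pos: [0.575, -0.3206, 0.0854]
eef_rot: [0.001, 0.708, 0.706, 0.0]
wrist_force: [-4.0, 2.5, 5.2]
opening: 0.41
grasp_force: 61.0
```

Call:
{"op": "servo_tool", "data": {"commands": [[[0,0,0],0,85],[[0,0,0],0,85],[[0,0,0],0,85],[[0,0,0],0,85],[[0,0,-15],0,85],[[0,0,-30],0,85],[[0,0,-40],0,85],[[0,0,-40],0,85],[[0,0,-20],0,85],[[0,0,0],0,85],[[0,0,0],0,85]]}}

```text
time_s: 31.98
eef_pos: [0.5737, -0.3196, 0.2264]
eef_rot: [-0.001, 0.708, 0.706, -0.0]
wrist_force: [-0.7, 0.1, -0.7]
opening: 0.994
grasp_force: 0.0
```

```bash
python3 w.py w4
cat > k.py <<'E'
from h import *
c=dict(np.load("wrist.npz"));h=cv2.cvtColor(c["color"],cv2.COLOR_RGB2HSV)
m=mask(c,"green",130,30);v,u=np.nonzero(m&(c["z_map"]>0));P=pts(c,m);k=(P[:,2]>.088)&(P[:,2]<.105)&(abs(P[:,0]-.575)<.06)
print("ankle",cv2.minAreaRect(cast(c,np.c_[u,v][k],.094).astype(np.float32)*1000),np.percentile(P[k][:,2],95))
for n,zt in(("blue",.143),("yellow",.138),("red",.158)):
    m=mask(c,n);v,u=np.nonzero(m&(c["z_map"]>0));P=pts(c,m);k=(abs(P[:,2]-zt)<.005)&(P[:,1]<0)
    if k.sum()>50: print(n,cv2.minEnclosingCircle(cast(c,np.c_[u,v][k],zt).astype(np.float32)),P[k][:,2].mean(),u[k].min(),u[k].max(),v[k].min(),v[k].max())
E
python3 k.py
```

```text
32.025 [ 0.5735 -0.3195  0.2259] [-0.69  0.38  1.41 -0.    1.35 -0.69]
cam [ 0.576 -0.242  0.348]
ankle ((574.956787109375, -320.8232727050781), (34.9481201171875, 52.96076202392578), 0.9583199620246887) 0.0957598221413873
blue ((0.44683724641799927, -0.19707906246185303), 0.017588885501027107) 0.14325912721223516 0 77 0 24
yellow ((0.4441911578178406, -0.2769298553466797), 0.02633151039481163) 0.13874483576885918 23 123 133 227
red ((0.44513648748397827, -0.37013688683509827), 0.019447073340415955) 0.15840975458255815 53 118 328 385
```

View pics/w4.png

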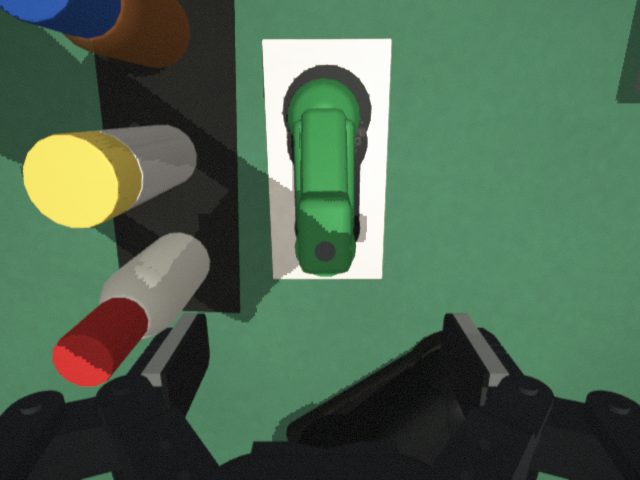

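The last sits centred on the mark, ankle at (325,230) and toe at (325,95), with the containers still on the mat to the left. Now the jar goes back.

Call:
{"op": "servo_tool", "data": {"commands": [[[25,-20,0],0,85],[[40,-40,0],0,85],[[40,-40,0],0,85],[[32,-29,0],0,85],[[0,0,0],0,85],[[0,0,30],0,85],[[0,0,30],0,85],[[0,0,25],0,85],[[0,0,11],0,85],[[0,0,0],0,85],[[0,0,0],0,25],[[0,0,0],0,25],[[0,0,0],0,25],[[0,0,0],0,25],[[0,0,0],0,25]]}}

```text
time_s: 33.9
eef_pos: [0.446, -0.1833, 0.1334]
eef_rot: [0.001, 0.708, 0.706, -0.0]
wrist_force: [-3.0, 0.6, 4.6]
opening: 0.502
grasp_force: 60.0
```

Call:
{"op": "servo_tool", "data": {"commands": [[[0,0,-10],0,25],[[0,0,-25],0,25],[[0,0,-25],0,25],[[0,0,-10],0,25],[[20,3,0],0,25],[[40,6,0],0,25],[[40,6,0],0,25],[[40,7,0],0,25],[[40,7,0],0,25],[[40,7,0],0,25],[[40,7,0],0,25],[[40,7,0],0,25],[[40,7,0],0,25],[[40,7,0],0,25],[[40,7,0],0,25],[[25,2,0],0,25],[[0,0,0],0,25],[[0,0,0],0,25]]}}

```text
time_s: 36.15
eef_pos: [0.5197, 0.2614, 0.2016]
eef_rot: [-0.0, 0.708, 0.706, -0.001]
wrist_force: [0.2, -0.2, -3.3]
opening: 0.499
grasp_force: 61.6
```

Call:
{"op": "servo_tool", "data": {"commands": [[[0,0,20],0,25],[[0,0,25],0,25],[[0,0,15],0,25],[[0,0,5],0,25],[[0,0,2],0,25],[[0,0,0],0,25],[[0,0,0],0,25]]}}

```text
time_s: 37.02
eef_pos: [0.5207, 0.2621, 0.1361]
eef_rot: [0.0, 0.708, 0.706, 0.001]
wrist_force: [-0.3, 0.3, -3.5]
opening: 0.495
grasp_force: 61.7
```

Call:
{"op": "servo_tool", "data": {"commands": [[[0,-1,1],0,25],[[0,0,1],0,25],[[0,0,0],0,25],[[0,0,0],0,85],[[0,0,0],0,85],[[0,0,0],0,85],[[0,0,0],0,85],[[0,0,-15],0,85],[[0,0,-30],0,85],[[0,0,-30],0,85],[[0,0,-10],0,85],[[0,0,0],0,85]]}}

```text
time_s: 38.52
eef_pos: [0.5196, 0.262, 0.2191]
eef_rot: [0.0, 0.708, 0.706, 0.001]
wrist_force: [-0.5, 0.0, -0.6]
opening: 0.996
grasp_force: 0.0
```

Call:
{"op": "servo_tool", "data": {"commands": [[[-20,-4,0],0,85],[[-42,-6,0],0,85],[[-42,-6,0],0,85],[[-42,-6,0],0,85],[[-42,-6,0],0,85],[[-42,-6,0],0,85],[[-42,-6,0],0,85],[[-42,-6,0],0,85],[[-42,-6,0],0,85],[[-42,-6,0],0,85],[[-42,-6,0],0,85],[[-42,-6,0],0,85],[[-42,-6,0],0,85],[[-15,0,0],0,85],[[0,0,0],0,85],[[0,0,0],0,85]]}}

```text
time_s: 40.52
eef_pos: [0.4413, -0.2756, 0.2177]
eef_rot: [-0.001, 0.708, 0.706, 0.0]
wrist_force: [0.3, 0.5, 0.6]
opening: 0.998
grasp_force: 0.0
```

Call:
{"op": "servo_tool", "data": {"commands": [[[-1,2,0],0,85],[[0,0,30],0,85],[[0,0,30],0,85],[[0,0,21],0,85],[[0,0,10],0,85],[[0,0,0],0,85],[[0,0,0],0,30],[[0,0,0],0,30],[[0,0,0],0,30],[[0,0,0],0,30],[[0,0,0],0,30]]}}

```text
time_s: 41.9
eef_pos: [0.4439, -0.2785, 0.1286]
eef_rot: [0.001, 0.708, 0.706, -0.0]
wrist_force: [-2.9, 0.8, 4.8]
opening: 0.571
grasp_force: 61.2
```

```bash
cat > d.py <<'E'
from h import *
from bench import ctrl
import sys
for n in("scene","side"):
  c=ctrl.camera(n)
  for k,zt in(("red",.160),("yellow",.14),("blue",.145)):
    m=mask(c,k);P=pts(c,m);w=(abs(P[:,2]-zt)<.004)&(P[:,0]>.45)&(P[:,0]<.58)&(P[:,1]>0)
    if w.sum()>30:
      v,u=np.nonzero(m&(c["z_map"]>0))
      print(n,k,cv2.minEnclosingCircle(cast(c,np.c_[u,v][w],zt).astype(np.float32)),P[w][:,2].mean())
E
python3 d.py
```

```text
scene blue ((0.5208268761634827, 0.2655925750732422), 0.023451877757906914) 0.14561158737841806
side blue ((0.5136534571647644, 0.2620673179626465), 0.01979924365878105) 0.1453508999015083
```

Call:
{"op": "servo_tool", "data": {"commands": [[[0,0,-10],0,30],[[0,0,-25],0,30],[[0,0,-25],0,30],[[0,0,-10],0,30],[[20,3,0],0,30],[[40,6,0],0,30],[[40,6,0],0,30],[[40,6,0],0,30],[[40,7,0],0,30],[[40,7,0],0,30],[[40,7,0],0,30],[[40,7,0],0,30],[[40,7,0],0,30],[[40,6,0],0,30],[[40,6,0],0,30],[[25,2,0],0,30],[[0,0,0],0,30],[[0,0,0],0,30]]}}

```text
time_s: 44.25
eef_pos: [0.5138, 0.167, 0.1963]
eef_rot: [-0.001, 0.708, 0.706, -0.001]
wrist_force: [0.1, -0.6, -3.1]
opening: 0.571
grasp_force: 62.6
```

Call:
{"op": "servo_tool", "data": {"commands": [[[0,0,20],0,30],[[0,0,25],0,30],[[0,0,15],0,30],[[0,0,5],0,30],[[0,0,2],0,30],[[0,0,1],0,30],[[0,0,0],0,30],[[0,0,0],0,30]]}}

```text
time_s: 45.25
eef_pos: [0.5151, 0.167, 0.1307]
eef_rot: [0.0, 0.708, 0.706, 0.0]
wrist_force: [-5.1, -0.6, 6.0]
opening: 0.571
grasp_force: 63.9
```

Call:
{"op": "servo_tool", "data": {"commands": [[[0,0,0],0,85],[[0,0,0],0,85],[[0,0,0],0,85],[[0,0,0],0,85],[[0,0,-15],0,85],[[0,0,-30],0,85],[[0,0,-30],0,85],[[0,0,-25],0,85],[[0,0,0],0,85]]}}

```text
time_s: 46.38
eef_pos: [0.5166, 0.1672, 0.2325]
eef_rot: [0.002, 0.708, 0.706, 0.002]
wrist_force: [0.0, -0.9, -0.1]
opening: 0.995
grasp_force: 0.0
```

Call:
{"op": "servo_tool", "data": {"commands": [[[-20,0,0],0,85],[[-42,-6,0],0,85],[[-42,-6,0],0,85],[[-42,-6,0],0,85],[[-42,-6,0],0,85],[[-42,-6,0],0,85],[[-42,-6,0],0,85],[[-42,-6,0],0,85],[[-42,-6,0],0,85],[[-42,-6,0],0,85],[[-42,-6,0],0,85],[[-42,-6,0],0,85],[[-42,-5,0],0,85],[[-15,0,0],0,85],[[0,0,0],0,85],[[0,0,0],0,85]]}}

```text
time_s: 48.38
eef_pos: [0.4425, -0.3704, 0.2288]
eef_rot: [-0.001, 0.708, 0.706, 0.0]
wrist_force: [-0.4, 0.2, 0.1]
opening: 0.995
grasp_force: 0.0
```

Call:
{"op": "servo_tool", "data": {"commands": [[[-1,1,0],0,85],[[0,0,30],0,85],[[0,0,30],0,85],[[0,0,16],0,85],[[0,0,9],0,85],[[0,0,0],0,85],[[0,0,0],0,20],[[0,0,0],0,20],[[0,0,0],0,20],[[0,0,0],0,20],[[0,0,0],0,20],[[0,0,0],0,20]]}}

```text
time_s: 49.88
eef_pos: [0.4433, -0.3733, 0.1451]
eef_rot: [0.0, 0.708, 0.706, -0.0]
wrist_force: [-1.9, 1.1, 6.3]
opening: 0.385
grasp_force: 59.4
```

```bash
python3 d.py
```

```text
scene yellow ((0.5157796740531921, 0.16923418641090393), 0.027361320331692696) 0.1405024220208997
scene blue ((0.5206224918365479, 0.26481276750564575), 0.023182101547718048) 0.1455657822137531
side yellow ((0.5086230635643005, 0.16601760685443878), 0.02569902502000332) 0.14024695645757998
side blue ((0.511879026889801, 0.2623203694820404), 0.021569419652223587) 0.14532959736874693
```

Call:
{"op": "servo_tool", "data": {"commands": [[[0,0,-10],0,20],[[0,0,-25],0,20],[[0,0,-25],0,20],[[0,0,-10],0,20],[[20,3,0],0,20],[[40,6,0],0,20],[[40,6,0],0,20],[[40,6,0],0,20],[[40,6,0],0,20],[[40,6,0],0,20],[[40,6,0],0,20],[[40,7,0],0,20],[[40,7,0],0,20],[[40,7,0],0,20],[[40,7,0],0,20],[[12,2,0],0,20],[[0,0,0],0,20],[[0,0,0],0,20]]}}

```text
time_s: 52.22
eef_pos: [0.5131, 0.0583, 0.2138]
eef_rot: [-0.0, 0.708, 0.706, -0.0]
wrist_force: [0.0, -0.7, -1.9]
opening: 0.38
grasp_force: 59.8
```

Call:
{"op": "servo_tool", "data": {"commands": [[[0,0,20],0,20],[[0,0,25],0,20],[[0,0,15],0,20],[[0,0,5],0,20],[[0,0,2],0,20],[[0,0,1],0,20],[[0,0,0],0,20],[[0,0,0],0,20]]}}

```text
time_s: 53.22
eef_pos: [0.5141, 0.0589, 0.1471]
eef_rot: [0.001, 0.708, 0.706, 0.0]
wrist_force: [0.0, -0.2, 0.6]
opening: 0.381
grasp_force: 60.2
```

Near contact; lower 1 mm more, release, rise and move back for a final look.

Call:
{"op": "servo_tool", "data": {"commands": [[[0,0,1],0,20],[[0,0,0],0,20],[[0,0,0],0,85],[[0,0,0],0,85],[[0,0,0],0,85],[[0,0,0],0,85],[[0,0,-15],0,85],[[0,0,-30],0,85],[[0,0,-40],0,85],[[0,0,-30],0,85],[[-40,-10,0],0,85],[[-40,-10,0],0,85],[[-20,-5,0],0,85],[[0,0,0],0,85],[[0,0,0],0,85]]}}

```text
time_s: 55.1
eef_pos: [0.4885, -0.0406, 0.2609]
eef_rot: [0.0, 0.708, 0.706, 0.0]
wrist_force: [0.6, 0.8, 0.3]
opening: 0.994
grasp_force: 0.0
```

```bash
python3 w.py w5; python3 d.py
python3 - <<'E'
from h import *
c=dict(np.load("wrist.npz"))
for k,zt in(("red",.16),("yellow",.14),("blue",.145)):
    m=mask(c,k);P=pts(c,m);v,u=np.nonzero(m&(c["z_map"]>0));t=abs(P[:,2]-zt)<.004
    if t.sum()<50: continue
    g=(P[:,2]<.015)&(P[:,0]>.45)&(P[:,0]<.58)&(P[:,1]>0);hull=cv2.convexHull(np.c_[u,v][g].astype(np.int32))[:,0]
    print(k,cv2.minEnclosingCircle(cast(c,np.c_[u,v][t],zt).astype(np.float32)),"disc",circ(cast(c,hull,.005),.042))
E
```

```text
55.15 [ 0.4885 -0.0403  0.2607] [-0.33 -0.02  1.81  0.    1.35 -0.32]
cam [0.49  0.037 0.383]
scene red ((0.5153811573982239, 0.06411012262105942), 0.01999005116522312) 0.16030502578702152
scene yellow ((0.5147775411605835, 0.17028704285621643), 0.027499251067638397) 0.14050238835619872
scene blue ((0.519836962223053, 0.2663089334964752), 0.02309597283601761) 0.14556796899553323
side red ((0.5086984634399414, 0.05893182381987572), 0.01807476580142975) 0.16006254652282845
side yellow ((0.5083089470863342, 0.1659030169248581), 0.02602941170334816) 0.1402091500587907
side blue ((0.513969361782074, 0.26192179322242737), 0.0195861104875803) 0.1454405557895077
red ((0.5144924521446228, 0.05989628657698631), 0.0169284138828516) disc (array([0.51350848, 0.06101552]), np.float64(0.000457689364223555))
```

View pics/w5.png

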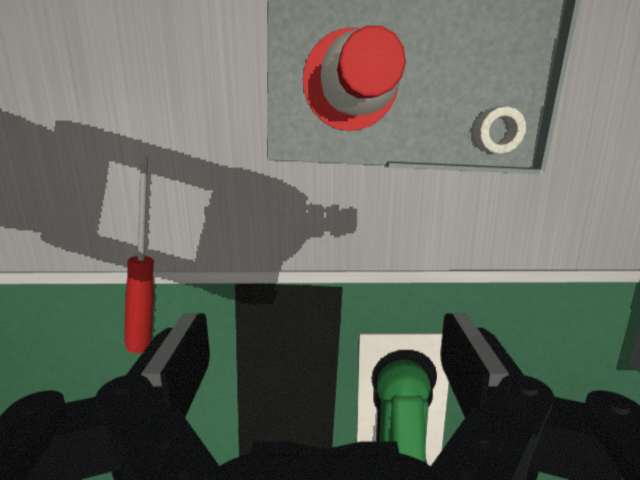

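The bottle stands on the red disc (cap at (372,62)), about 1.5 mm off centre. The last's toe shows on the plate at (405,380), and the mat is empty. The other two containers measure within a few mm of their discs' centres.

```bash
python3 -c "
from bench import ctrl
print(ctrl.hand_in())"
```

```text
the job is handed in; nothing more can be done
None
```

I cleared all three containers onto the mat, set the last on the foot mark with its toe at the toe end, and stood each container back on its own disc. By my camera measurements everything is within a few mm of centred. The job is handed in at about 55 s of the 149 s; the hand-in returned no verdict.

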